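Push a heat sink past the sprung catch of a holding fixture

TASK

Lay the larger finned heat sink lengthwise in the open mouth of the holding fixture, then push it from behind along the channel until the sprung side catch snaps shut behind it, so that it stays trapped between the catch and the sprung end plate. Push gently: stop once it has clicked instead of ramming it against the end of the plate's travel. Leave the small heat sink and the metal can where they are.

Things in the scene. Friction and masses are not known exactly. Their poses are not given: they have to be found in the camera images.
- heat_sink_center (a point): Centre (half-way up) of the larger heat sink: bare aluminium with fins, 60 mm (its x) by 100 mm (its y) by 42 mm high (z), solid to the touch like a block, 0.2 to 0.4 kg, loose on the bench. Grasp it across its 60 mm width. Either end may go in first; it is laid with its y along the fixture's x.
- fixture: Holding fixture, fixed to the bench. Origin: on the channel's centre line, at bench height; x runs along the channel from the open mouth to the end plate, y to the left of that, z up. Base plate 357 x 130 x 8 mm, x = -187 to 169 mm, its top (the channel floor) 8 mm above the bench. Catch and sprung end plate sit on one unit clamped anywhere over 36 mm along it: its place is not given; feel or see it.
- mouth (a point): Point on the channel floor at fixture x = -130 mm, over which the heat sink's centre is laid. Mouth: x = -186 to -63 mm, between guide walls 8 mm high above the floor and 65 mm apart, splayed to 80 mm over the first 40 mm. The sink then stands 34 mm above these walls: hold its sides there, with the fingertips at least 14 mm above its underside, or they land on the walls. Axes as the fixture's.
- rear_gate (a point): Point on the channel floor at fixture x = 0. The catch clicks behind the sink's rear face when that face is at x = -12 to +24 mm. Push on the rear face with shut fingers inside the channel, near its centre line: the catch tip returns to y = 22 mm. Force 1 to 3 N at first, up to 17 N as the front forces the catch aside, then 4 to 13 N (rising over the last 12 mm as the end plate yields), dropping by 2 to 6 N at the click.
- strap (a point): Middle of the strap's underside, 55 mm above the bench, at fixture x = 60 mm; the strap is 16 mm wide, its screw heads 63 mm above the bench. Here the channel is 65 mm wide with walls 48 mm above the bench: right wall x = -60 to 125 mm, left wall x = 36 to 125 mm. After the click about 7 mm of soft travel remain, then a hard stop (stay under 25 N); let go, and the plate (4 N) sets the sink back on to the catch.
- catch (a joint): Angle of the sprung steel catch on the left (+y) side of the channel, an arm 43 mm long, 21 to 39 mm above the bench, hinged about a vertical pin nearer the mouth: 0 = shut (its tip stands 10 mm into the channel), about 0.1 to 0.25 while the heat sink is passing, back to 0 when it has snapped shut.
- small_sink_center (a point): Centre of the small finned heat sink, 50 x 45 x 30 mm, a bystander.
- psu_can_center (a point): Centre of the box-shaped grey metal can, 62 x 86 x 62 mm, a bystander.
Not all that is in view belongs to the job. What is shaped like the part that bears heat_sink_center but purple is not meant.

How it is judged:
By the outcome, as a careful person would: the job done as asked, in the order asked, and still so for the second after the job is handed in, with the robot touching nothing.
It also fails if it takes over 72 s, if anything falls off the work surface, if the arm or the gripper's body presses on something with over 40 N, if the wrist force passes 120 N, or if a joint passes its speed limit or range.

ROBOT

A 6-joint arm with a two-finger parallel gripper is mounted at the origin on the work surface; the furniture and walls round the work are solid. World frame = base frame: x ahead of the robot, y to its left, z up, the work surface at z = 0. Lengths are in m, angles in rad, forces in N, time in s.
With the tool pointing down it reaches from about 0.225 to 0.875 m from the base axis. Payload 3.4 kg.
Tool frame: the origin (TCP) lies at the very end of the fingers, on their centre line; the grasp point (between the pads) lies 19 mm behind it (manip.hold_point_z is the distance from the TCP to the grasp point, in m); z points along the fingers, x is the direction in which the jaws open and shut, and the axes are right-handed (so a half turn about z gives the same grasp; the last joint's range is limited). The gripper opens to 85 mm and grips with 20 to 120 N. Pads are 22 mm wide; open, the fingers measure 114 mm over their backs; the gripper's body (76 mm by 85 mm) begins 54 mm behind the grasp point. The pads swing forward as they close: fully open they stand 13 mm farther back than shut.
Start: joints at [-1.257, 0.276, 1.505, -0, 1.361, -0.121], TCP at [0.242, -0.522, 0.231] pointing down, gripper open.
Joint ranges: [-2.89, 2.89], [-0.75, 2.08], [0.22, 2.7], [-1.18, 4.32], [0.11, 2.71], [-2.7, 2.7]. Speed limits (rad/s): [2.57, 2.57, 3.14, 3.14, 3.14, 3.14].

INTERFACE

Orientations are given as a unit quaternion [w, x, y, z].
In Python, from rig import manip gives the robot as it stands.
- The arm moves only by the tool apply_moves, never from a script. Its argument "commands" is one flat list of numbers, 6 for each row, row after row: the shift along the tool's x, y, z normalised to -1 to 1, where 1 is 0.03 m, then the turn, a rotation vector about the tool's x, y, z normalised to -1 to 1, where 1 is 0.15 rad. A call has 1 to 20 rows; each row shifts and turns the commanded pose from where the row before left it, along the tool's axes as they then stand; what a row does not reach is not made up. A row lasts 1/10 s, in which the tool goes at most 50 mm and 8.59 degrees, less where a joint would pass 70% of its speed; a pose out of reach is approached as far as the arm can. A call with a number of a shift or a turn outside -1 to 1 is refused whole. A call with a gripper value outside its range is refused whole. "jaw" is the opening, from -1 (shut) to 1 (fully open), set as the call begins (left out, the last holds). The fingers move at their own pace and stop on an object; "newtons" is the grip in N (left out, the last holds). Time passes only in rows, so rows that do not move let the fingers close. It gives the time, the measured TCP pose, the force and the opening at its end, in the units of the state.
- manip.get_state(): the state, without advancing time (a new reading comes with each control period).
- manip.get_image(name): name is "scene" or "top" or "wrist"; returns a dict with "frame" (420x560x3 uint8, red, green, blue), "fx", "fy", "cx", "cy" (pixels), "k1" (the pictures are not rectified: a ray, as slopes to the right and down, at radius r is drawn at 1 + k1 r^2 times it, then the intrinsics apply), "extrinsics" (4x4, takes a point from camera to world coordinates); the wrist camera has in their place "mount" (4x4, takes a point from camera to tool coordinates, whose origin is the TCP and whose axes are the tool frame's). Camera axes: x right, y up, looking along -z (the intrinsics and any distortion apply to the point x, -y, -z); pixel columns grow to the right and rows downward; lengths in m; the calibration is good to about 2 mm. A picture is of the moment at which its call begins: read the wrist's pose just before it. There is no depth.
- manip.sign_off(): hands the job in, once; it reports no verdict.
The state is a dict: "clock": time; "qpos": joint angles; "qd": joint speeds; "effort": joint torques, N m; "position": TCP position; "ee_rot": TCP orientation; "contact_force": force on the tool from outside, world axes, zero at the start; "moment": the same for the moment, N m; "width": finger opening in m.
Only numpy, scipy, OpenCV 4.12 (cv2) and the standard library are available. Lean on these libraries where they do the work, as an engineer would, in place of code of your own. Each camera call takes 0.05 s, during which the arm holds its last target. There are 200 camera calls.

## Working session

There is one attempt and no reset: what is moved stays moved. The work goes in short steps, Python scripts to look and compute and a tool call to move; the robot and the scene stay as the last step left them, time stands still between calls to the robot, and variables do not carry over. Pictures are saved under pics/ and viewed, about 8 in all and at most 12, crops included, and the job is handed in when it is done.

Besides the shell and the picture viewer there is one more tool, called as name(argument=value, ...) on one line, values as JSON. apply_moves: Moves the arm, as the interface text tells. Scaled input: -1 to 1 covers 0.03 m each way for a shift and 0.15 rad each way for a turn. Its arguments: {"type":"object","properties":{"commands":{"type":"array"},"jaw":{"type":"number"},"newtons":{"type":"number"}},"required":["commands"]}

```bash
mkdir -p pics
cat > h.py <<'E'
import numpy as np, cv2
from rig import manip
from scipy.spatial.transform import Rotation as R
def pose():
    s=manip.get_state(); T=np.eye(4); w,x,y,z=s['ee_rot']; T[:3,:3]=R.from_quat([x,y,z,w]).as_matrix(); T[:3,3]=s['position']; return T
def grab(name,fn=None):
    T=pose(); d=manip.get_image(name)
    d['E']=np.array(d['extrinsics']) if 'extrinsics' in d else T@np.array(d['mount'])
    if fn: cv2.imwrite('pics/'+fn,cv2.cvtColor(d['frame'],cv2.COLOR_RGB2BGR))
    return d
def ray(d,u,v):
    K=np.array([[d['fx'],0,d['cx']],[0,d['fy'],d['cy']],[0,0,1.]])
    p=cv2.undistortPoints(np.array([[[u,v]]],float),K,np.array([d['k1'],0,0,0.]))[0,0]
    r=d['E'][:3,:3]@np.array([p[0],-p[1],-1]); return d['E'][:3,3],r/np.linalg.norm(r)
def onz(d,u,v,z):
    o,r=ray(d,u,v); return o+r*(z-o[2])/r[2]
def tri(d1,p1,d2,p2):
    o1,r1=ray(d1,*p1); o2,r2=ray(d2,*p2)
    t=np.linalg.lstsq(np.c_[r1,-r2],o2-o1,rcond=None)[0]
    a,b=o1+t[0]*r1,o2+t[1]*r2; return (a+b)/2,np.linalg.norm(a-b)
def proj(d,P):
    p=np.linalg.inv(d['E'])@np.r_[P,1]; x,y=p[0]/-p[2],-p[1]/-p[2]; k=1+d['k1']*(x*x+y*y)
    return d['cx']+d['fx']*x*k,d['cy']+d['fy']*y*k
E
python3 - <<'E'
from h import *
import pickle
a=grab('scene'); b=grab('top'); pickle.dump((a,b),open('ab.pkl','wb'))
print(a['E'],b['E'],manip.hold_point_z,a['fx'],b['fx'],a['k1'])
cv2.imwrite('pics/1.png',cv2.cvtColor(a['frame'],cv2.COLOR_RGB2BGR))
cv2.imwrite('pics/2.png',cv2.cvtColor(b['frame'],cv2.COLOR_RGB2BGR))
E
```

```text
[[-0.70280841  0.38032161 -0.60117868 -0.22272205]
 [-0.71124109 -0.39231658  0.58328707  0.43182285]
 [-0.01401568  0.83752204  0.54622375  0.66236901]
 [ 0.          0.          0.          1.        ]] [[ 0.01276073  0.98061001 -0.19555348  0.13011332]
 [-0.99962679  0.01723494  0.02119517 -0.21015419]
 [ 0.02415455  0.19521004  0.98046397  1.58926826]
 [ 0.          0.          0.          1.        ]] 0.0187 386.00650434552733 513.2624790516513 -0.05747445144353279
```

View pics/1.png

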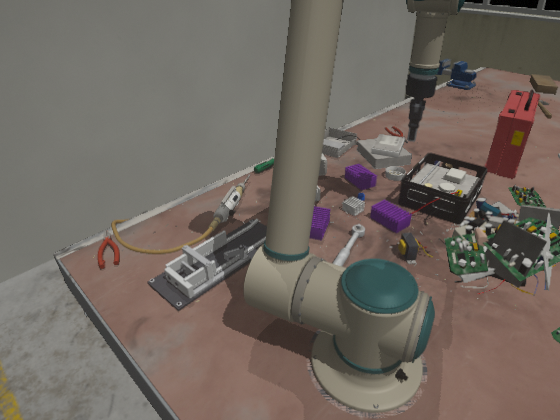

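View pics/2.png

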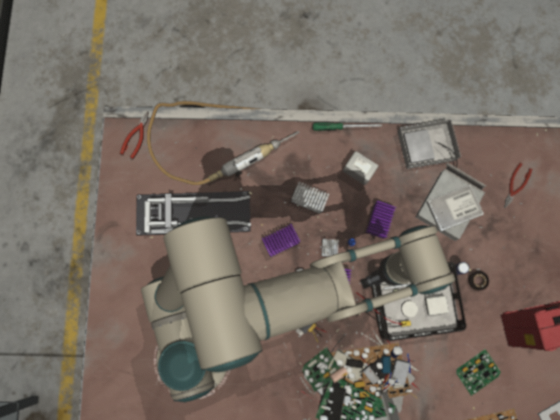

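Picture 1 (scene): the fixture is at about (210,262), and the large grey sink is hidden behind the arm. Picture 2 (top) shows these candidates:
- Bare grey finned block at (311,197)
- Small grey sink at (330,246)
- Can at (361,169)
- Purple look-alikes at (281,240), (380,219) and one near (345,270)

The block at (311,197) fits, since it is bare aluminium and the larger of the two grey ones. I'll confirm it in an enlarged crop.

Run:
```python
from h import *
import pickle
a,b=pickle.load(open('ab.pkl','rb'))
c=cv2.cvtColor(b['frame'],cv2.COLOR_RGB2BGR)[140:270,125:395]
cv2.imwrite('pics/3.png',cv2.resize(c,None,fx=2.96,fy=2.96,interpolation=cv2.INTER_CUBIC))
for n,p,z in [('sink',(311,197),.042),('small',(330,246),.03),('can',(361,169),.06),('fixL',(137,215),.008),('fixR',(251,210),.008)]: print(n,onz(b,*p,z).round(3))
```

```text
sink [ 0.493 -0.351  0.042]
small [ 0.342 -0.411  0.03 ]
can [ 0.581 -0.506  0.06 ]
fixL [0.433 0.191 0.008]
fixR [ 0.455 -0.166  0.008]
```

View pics/3.png

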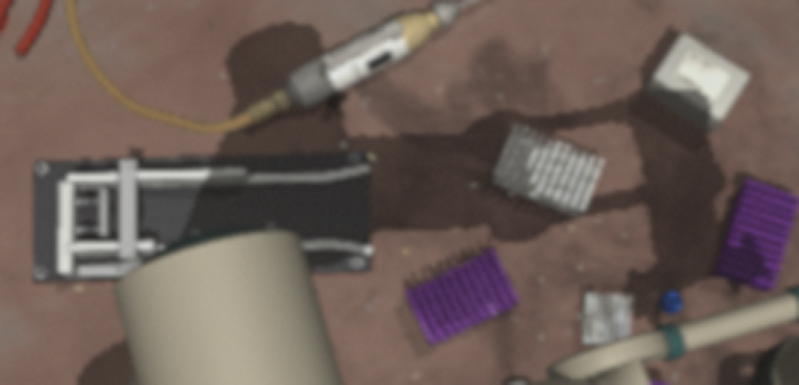

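Picture 3 (enlarged crop): the bare grey sink with fins is at crop (548,170), about 100x60 mm, so it is confirmed as the one meant. The small sink is at (607,318), the can at (698,82), and the purple ones at (462,297) and (758,235). The fixture mouth opens to the right, towards world −y, so fixture x points roughly along world +y.

```bash
cat >> h.py <<'E'
def need(P,xdir=None):
    "delta to TCP target P in current tool axes, in units of 0.03 m; then z turn (units .15 rad) to bring tool x along +-xdir (pointing down)"
    T=pose(); d=T[:3,:3].T@(np.array(P)-T[:3,3]); out=d/.03
    print('pos',T[:3,3].round(4),'shift units',out.round(2))
    if xdir is not None:
        x=np.r_[np.array(xdir)/np.linalg.norm(xdir),0]
        z=np.array([0,0,-1.]); 
        for s in (1,-1):
            M=np.c_[s*x,np.cross(z,s*x),z]; print('turn units',(R.from_matrix(T[:3,:3].T@M).as_rotvec()/.15).round(2))
E
python3 - <<'E'
from h import *
print(pose().round(3)); d=manip.get_image('wrist'); print(d['mount'].round(3),d['fx'])
need([.47,-.35,.28],[.95,-.32])
E
```

```text
[[ 0.421 -0.907 -0.001  0.242]
 [-0.907 -0.421  0.002 -0.521]
 [-0.002 -0.    -1.     0.231]
 [ 0.     0.     0.     1.   ]]
[[ 1.     0.     0.001  0.   ]
 [ 0.    -0.955 -0.297 -0.076]
 [ 0.001  0.297 -0.955 -0.145]
 [ 0.     0.     0.     1.   ]] 320.1941837494158
pos [ 0.2421 -0.5211  0.2307] shift units [-1.98 -9.29 -1.64]
turn units [-0.    0.01 -5.41]
turn units [1.000e-02 1.000e-02 1.554e+01]
```

apply_moves(commands=[-0.2,-0.93,-0.16,0,0,0,-0.2,-0.93,-0.16,0,0,0,-0.2,-0.93,-0.16,0,0,0,-0.2,-0.93,-0.16,0,0,0,-0.2,-0.93,-0.16,0,0,0,-0.2,-0.93,-0.16,0,0,0,-0.2,-0.93,-0.16,0,0,0,-0.2,-0.93,-0.16,0,0,0,-0.2,-0.93,-0.16,0,0,0,-0.2,-0.93,-0.16,0,0,0,0,0,0,0,0,-0.9,0,0,0,0,0,-0.9,0,0,0,0,0,-0.9,0,0,0,0,0,-0.9,0,0,0,0,0,-0.9,0,0,0,0,0,-0.9,0,0,0,0,0,0], jaw=1)

```text
clock: 1.85
position: [0.4698, -0.3494, 0.2789]
ee_rot: [-0.0, 0.987, -0.162, -0.0]
contact_force: [-0.0, -0.5, -0.3]
width: 0.0852
```

Run:
```python
from h import *
import pickle
d=grab('wrist','4.png'); pickle.dump(d,open('w1.pkl','wb')); print(pose().round(3)); b=grab('top','top2.png'); pickle.dump(b,open('b2.pkl','wb'))
c=b['frame'][170:250,125:265]
c=cv2.resize(cv2.cvtColor(c,cv2.COLOR_RGB2BGR),(560,320),interpolation=cv2.INTER_CUBIC)
cv2.imwrite('pics/4b.png',np.r_[cv2.resize(cv2.imread('pics/4.png'),(560,420))[140:],c][:600])
```

```text
[[ 0.946 -0.323 -0.     0.47 ]
 [-0.323 -0.946  0.    -0.349]
 [-0.001 -0.    -1.     0.279]
 [ 0.     0.     0.     1.   ]]
```

View pics/4b.png

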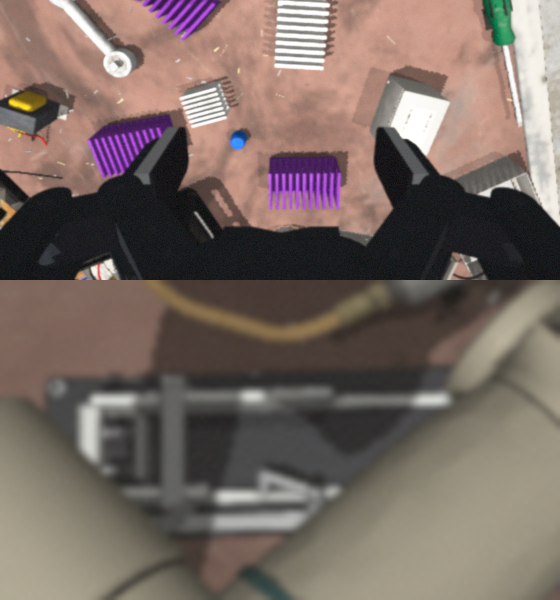

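Picture 4 (wrist view above, top-view crop below): the sink is at wrist (301,~165 in the full frame) and already lies along the image columns. The catch is on the −x side, at crop (290,485). Next I'll segment the sink in both views.

Run:
```python
from h import *
import pickle
w=pickle.load(open('w1.pkl','rb')); a,b=pickle.load(open('ab.pkl','rb'))
res=[]
for d,box,n,thr in [(w,(250,60,350,240),'w',150),(b,(285,170,340,222),'b',110)]:
    x0,y0,x1,y1=box; f=d['frame'][y0:y1,x0:x1]; h=cv2.cvtColor(f,cv2.COLOR_RGB2HSV)
    m=((h[...,1]<50)&(h[...,2]>thr)).astype(np.uint8); m=cv2.morphologyEx(m,cv2.MORPH_CLOSE,np.ones((7,7)))
    k,l,st,ce=cv2.connectedComponentsWithStats(m); i=1+st[1:,4].argmax(); pts=np.argwhere(l==i)[:,::-1]+[x0,y0]
    r=cv2.minAreaRect(pts.astype(np.float32)); bx=cv2.boxPoints(r)
    P=np.array([onz(d,*q,.042) for q in bx]); print(n,r,'\n',P.round(4),P.mean(0).round(4),np.linalg.norm(np.diff(P,axis=0),axis=1).round(4))
    res.append((d,r[0]))
    c=cv2.cvtColor(d['frame'],cv2.COLOR_RGB2BGR).copy(); c[pts[:,1],pts[:,0]]=c[pts[:,1],pts[:,0]]//2+[0,0,127]; c=c[max(y0-30,0):y1+30,max(x0-40,0):x1+40]
    cv2.imwrite(f'pics/5{n}.png',cv2.resize(c,(400,int(400*c.shape[0]/c.shape[1]))))
print(tri(w,res[0][1],b,res[1][1]))
A=cv2.imread('pics/5w.png');B=cv2.imread('pics/5b.png');H=max(A.shape[0],B.shape[0])
o=np.zeros((H,800,3),np.uint8);o[:A.shape[0],:400]=A;o[:B.shape[0],400:]=B;cv2.imwrite('pics/5.png',o[:600])
```

```text
w ((300.5151062011719, 169.935791015625), (56.553768157958984, 92.99809265136719), 3.7313973903656006) 
 [[ 0.4399 -0.3914  0.042 ]
 [ 0.4837 -0.2875  0.042 ]
 [ 0.5441 -0.3123  0.042 ]
 [ 0.5056 -0.4187  0.042 ]] [ 0.4933 -0.3525  0.042 ] [0.1127 0.0653 0.1131]
b ((312.0500183105469, 197.34999084472656), (30.674091339111328, 20.871028900146484), 18.434947967529297) 
 [[ 0.4748 -0.2994  0.042 ]
 [ 0.5383 -0.3196  0.042 ]
 [ 0.509  -0.4103  0.042 ]
 [ 0.4458 -0.3894  0.042 ]] [ 0.492  -0.3547  0.042 ] [0.0667 0.0954 0.0666]
(array([ 0.4947707 , -0.35463728,  0.02651495]), np.float64(0.0031978134552135))
```

View pics/5.png

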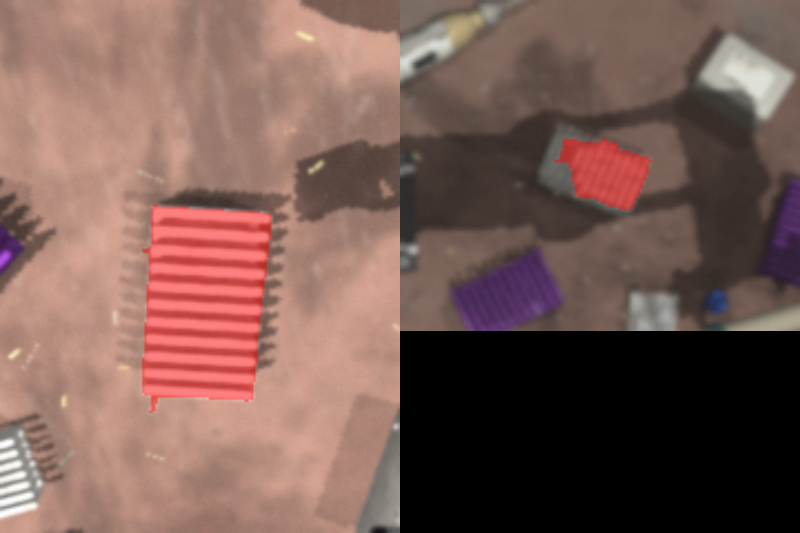

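Picture 5: the wrist mask (left) fits the sink's top face, with crop corners (152,206), (271,212), (254,400) and (143,395). The top-view mask (right) only caught the sunlit part, so I'll use hand-read corners for it.

Run:
```python
from h import *
import pickle
w=pickle.load(open('w1.pkl','rb')); a,b=pickle.load(open('ab.pkl','rb'))
cw=np.array([(152,206),(271,212),(254,400),(143,395)])/2.222+[210,30]
s=135/400; cb=np.array([(565,122),(651,155),(628,212),(540,178)]); cb=(cb-[400,0])*s+[245,140]
for z in(.035,.042):
    P=np.array([onz(w,*q,z) for q in cw]); print(z,P.round(4).tolist(),P.mean(0),np.linalg.norm(np.roll(P,-1,0)-P,axis=1).round(4), np.degrees(np.arctan2(*(P[0]+P[1]-P[2]-P[3])[[1,0]])))
P=np.array([onz(b,*q,.042) for q in cb]); print('top',P.mean(0),np.linalg.norm(np.roll(P,-1,0)-P,axis=1).round(4))
print(tri(w,cw.mean(0),b,cb.mean(0)))
```

```text
0.035 [[0.4866, -0.29, 0.035], [0.5452, -0.3131, 0.035], [0.5072, -0.4102, 0.035], [0.448, -0.387, 0.035]] [ 0.49675244 -0.35007226  0.035     ] [0.063  0.1043 0.0636 0.1044] 68.4943433791
0.042 [[0.4867, -0.2897, 0.042], [0.5443, -0.3124, 0.042], [0.507, -0.4078, 0.042], [0.4488, -0.3851, 0.042]] [ 0.49670272 -0.34877063  0.042     ] [0.0619 0.1024 0.0625 0.1026] 68.49434337910007
top [ 0.49532516 -0.35187181  0.042     ] [0.0967 0.0662 0.0982 0.0662]
(array([ 0.49824306, -0.35160199,  0.02578823]), np.float64(0.0037788048973278177))
```

apply_moves(commands=[-0.34,-0.91,-0.06,0,0,0,-0.34,-0.91,-0.06,0,0,0,-0.34,-0.91,-0.06,0,0,0,-0.34,-0.91,-0.06,0,0,0,-0.34,-0.91,-0.06,0,0,0,-0.34,-0.91,-0.06,0,0,0,-0.34,-0.91,-0.06,0,0,0,-0.34,-0.91,-0.06,0,0,0,-0.34,-0.91,-0.06,0,0,0,0,0,0,0,0,-0.87,0,0,0,0,0,-0.87,0,0,0,0,0,-0.87,0,0,0,0,0,0,0,0,0,0,0,0])

```text
clock: 3.35
position: [0.4616, -0.0874, 0.2955]
ee_rot: [0.0, 1.0, 0.031, -0.0]
contact_force: [-0.4, 0.6, 0.8]
width: 0.0858
```

Run:
```python
from h import *
import pickle
d=grab('wrist','6.png'); pickle.dump(d,open('w2.pkl','wb')); print(pose().round(3))
```

```text
[[ 0.998  0.062 -0.     0.462]
 [ 0.062 -0.998 -0.    -0.087]
 [-0.     0.    -1.     0.295]
 [ 0.     0.     0.     1.   ]]
```

apply_moves(commands=[0,-1,0,0,0,0,0,-1,0,0,0,0,0,-1,0,0,0,0,0,-1,0,0,0,0,0,0,0,0,0,0,0,0,0,0,0,0])

```text
clock: 4.0
position: [0.4538, 0.0324, 0.2955]
ee_rot: [0.0, 0.999, 0.033, 0.0]
contact_force: [0.7, 0.0, -0.7]
width: 0.0853
```

Run:
```python
from h import *
import pickle
d=grab('wrist','7.png'); pickle.dump(d,open('w3.pkl','wb')); print(pose().round(3))
A=[cv2.imread(f'pics/{i}.png')for i in(6,7)]
cv2.imwrite('pics/67.png',np.hstack([cv2.resize(x[:,80:480],(400,420)) for x in A]))
```

```text
[[ 0.998  0.065  0.     0.454]
 [ 0.065 -0.998 -0.001  0.032]
 [ 0.     0.001 -1.     0.295]
 [ 0.     0.     0.     1.   ]]
```

View pics/67.png

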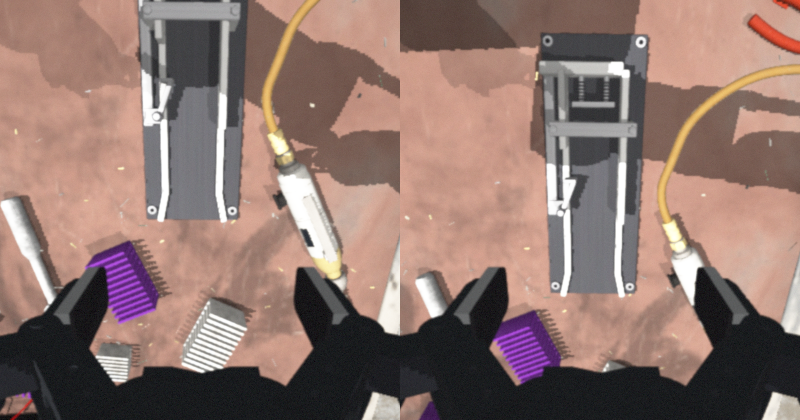

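Picture 6 (two wrist views side by side): the whole fixture is visible on the right, with the base from (543,33) to (636,293). The catch is on the left at (570,195), the strap at y=130, and the mouth opens downward.

Run:
```python
from h import *
import pickle
for n in('w2','w3'):
    d=pickle.load(open(n+'.pkl','rb')); h=cv2.cvtColor(d['frame'],cv2.COLOR_RGB2HSV).astype(int)
    f=d['frame'].astype(int); m=((f[...,0]-f[...,2])<0.18*f[...,0]+3).astype(np.uint8)
    L=[];Rr=[]
    rows=range(60,205,3) if n=='w2' else range(50,285,3)
    seed=273
    for v in rows:
        r=m[v,190:360]; k=np.flatnonzero(r)+190
        # outermost run boundaries connected (gaps<=6)
        c=seed; lo=hi=None
        s=k[np.abs(k-c).argmin()]; lo=hi=s
        for q in k[k>s]:
            if q-hi<=6: hi=q
        for q in k[k<s][::-1]:
            if lo-q<=6: lo=q
        L.append((lo-.5,v));Rr.append((hi+.5,v))
    out=[]
    for S in(L,Rr):
        P=np.array([onz(d,*q,.008) for q in S]); c=np.polyfit(P[:,1],P[:,0],1)
        for _ in range(4):
            e=P[:,0]-np.polyval(c,P[:,1]); g=np.abs(e-np.median(e))<max(.0015,1.5*np.median(abs(e-np.median(e)))); c=np.polyfit(P[g,1],P[g,0],1)
        out.append(c); print(n,'x=%.4f*y+%.4f'%tuple(c),g.sum(),len(g))
    c=(out[0]+out[1])/2; print('mid',c,'width',out[1][1]-out[0][1])
    # rear edge / far edge along columns
    for lab,(v0,v1) in {'near':(200,310),'far':(5,60)}.items():
        if n=='w2' and lab=='far': continue
        ys=[]
        for u in ([258,265,272,280,285] if lab=='near' else [240,255,275,300,315]):
            col=m[v0:v1,u]; t=np.flatnonzero(np.diff(col))+v0+.5
            t=t[(t>v0)]; q=t[-1] if 0 else t
            ys.append([ (round(onz(d,u,x+.0,.008)[1],4),x) for x in q][:4])
        print(lab,ys)
```

```text
w2 x=-0.0522*y+0.3798 49 49
w2 x=-0.0532*y+0.5101 48 49
mid [-0.05266737  0.44495879] width 0.13030402830734078
near [[(np.float64(-0.1626), np.float64(219.5))], [(np.float64(-0.162), np.float64(219.5))], [(np.float64(-0.1614), np.float64(219.5))], [(np.float64(-0.1607), np.float64(219.5)), (np.float64(-0.3077), np.float64(308.5))], [(np.float64(-0.1603), np.float64(219.5)), (np.float64(-0.2982), np.float64(303.5))]]
w3 x=-0.0531*y+0.3797 74 79
w3 x=-0.0519*y+0.5101 79 79
mid [-0.05250845  0.44490371] width 0.13034682302627754
near [[(np.float64(-0.1619), np.float64(292.5))], [(np.float64(-0.1629), np.float64(293.5))], [(np.float64(-0.1622), np.float64(293.5))], [(np.float64(-0.1614), np.float64(293.5))], [(np.float64(-0.1609), np.float64(293.5))]]
far [[(np.float64(0.1939), np.float64(32.5))], [(np.float64(0.1951), np.float64(32.5))], [(np.float64(0.1956), np.float64(33.5))], [(np.float64(0.1975), np.float64(33.5))], [(np.float64(0.1976), np.float64(34.5))]]
```

Run:
```python
from h import *
need([.4965,-.3495,.15],[.93,-.3665])
```

```text
pos [0.454  0.0319 0.2955] shift units [ 0.59 12.77  4.86]
turn units [ 0.01 -0.    2.93]
turn units [ 0.000e+00  1.000e-02 -1.801e+01]
```

apply_moves(commands=[0.04,0.91,0,0,0,0,0.04,0.91,0,0,0,0,0.04,0.91,0,0,0,0,0.04,0.91,0,0,0,0,0.04,0.91,0,0,0,0,0.04,0.91,0,0,0,0,0.04,0.91,0,0,0,0,0.04,0.91,0,0,0,0,0.04,0.91,0,0,0,0,0.04,0.91,0,0,0,0,0.04,0.91,0,0,0,0,0.04,0.91,0,0,0,0,0.04,0.91,0,0,0,0,0.04,0.91,0,0,0,0,0,0,0.96,0,0,0.98,0,0,0.96,0,0,0.98,0,0,0.96,0,0,0.98,0,0,0.96,0,0,0,0,0,0.96,0,0,0,0,0,0,0,0,0])

```text
clock: 6.05
position: [0.4924, -0.3473, 0.1472]
ee_rot: [-0.002, 0.982, -0.188, -0.004]
contact_force: [-1.0, 0.7, -0.2]
width: 0.085
```

Run:
```python
from h import *
import pickle
need([.4965,-.3495,.016],[.93,-.3665])
d=grab('wrist','8.png'); pickle.dump(d,open('w4.pkl','wb'))
w=pickle.load(open('w1.pkl','rb'))
c=np.array([[.4867,-.2897],[.5443,-.3124],[.507,-.4078],[.4488,-.3851]])
im=cv2.imread('pics/8.png')
for p in c:
    u=proj(d,np.r_[p,.042]); cv2.circle(im,tuple(int(round(x)) for x in u),2,(0,0,255),-1); print(np.round(u,1))
cv2.imwrite('pics/8m.png',im)
```

```text
pos [ 0.4924 -0.3473  0.1472] shift units [0.19 0.03 4.37]
turn units [-0.02  0.06 -0.02]
turn units [ 0.09  0.03 20.93]
[247.8 143.5]
[328.3 143.3]
[323.8 264.1]
[251.5 264.2]
```

View pics/8m.png

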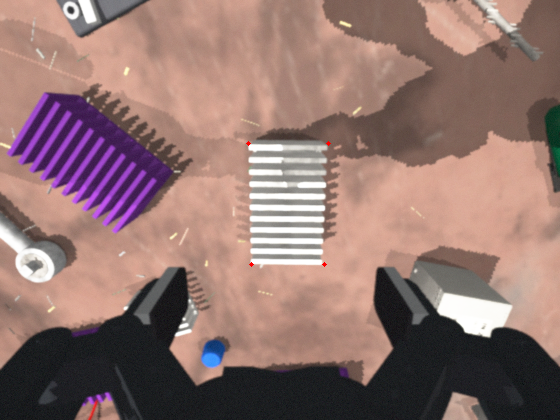

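Picture 7: the projected top corners (red, z=42 mm) sit on the sink's corners to within 1–2 px from a second wrist position. That agrees on pose and height.

apply_moves(commands=[0.19,0.03,0,-0.02,0.06,-0.02,0,0,0.6,0,0,0,0,0,0.7,0,0,0,0,0,0.8,0,0,0,0,0,0.8,0,0,0,0,0,0.7,0,0,0,0,0,0.5,0,0,0,0,0,0.27,0,0,0,0,0,0,0,0,0,0,0,0,0,0,0])

```text
clock: 7.1
position: [0.5026, -0.3527, 0.0218]
ee_rot: [0.003, 0.983, -0.185, 0.005]
contact_force: [-0.2, 0.3, 0.5]
width: 0.0852
```

Run:
```python
from h import *
import pickle
w=pickle.load(open('w1.pkl','rb'));d=pickle.load(open('w4.pkl','rb'))
print(tri(w,(324.3,210),d,(324,264.5)),tri(w,(274.3,207.8),d,(250.5,264.5)))
need([.4965,-.3495,.016],[.93,-.3665]); print(manip.get_state()['contact_force'])
```

```text
(array([ 0.50701647, -0.40728648,  0.04369663]), np.float64(0.00019406917257417387)) (array([ 0.44892012, -0.38405279,  0.04484697]), np.float64(0.000556387098460623))
pos [ 0.5026 -0.3527  0.0218] shift units [-0.23 -0.03  0.19]
turn units [ 0.03 -0.08  0.02]
turn units [  0.12   0.04 -20.92]
[-0.1976881   0.2751916   0.47277898]
```

apply_moves(commands=[-0.23,-0.03,0.19,0.03,-0.08,0,0,0,0,0,0,0,0,0,0,0,0,0,0,0,0,0,0,0])

```text
clock: 7.5
position: [0.4957, -0.3486, 0.015]
ee_rot: [-0.001, 0.983, -0.185, -0.001]
contact_force: [-0.6, -0.2, -0.1]
width: 0.0853
```

Run:
```python
from h import *
need([.4965,-.3495,.016],[.93,-.3665]); print(manip.get_state()['contact_force'])
```

```text
pos [ 0.4957 -0.3486  0.015 ] shift units [ 0.04  0.02 -0.03]
turn units [-0.01  0.02  0.02]
turn units [-2.000e-02 -1.000e-02 -2.093e+01]
[-0.553023   -0.23926325 -0.05586503]
```

Aligned. Now I'll close and lift.

apply_moves(commands=[0,0,0,0,0,0,0,0,0,0,0,0,0,0,0,0,0,0,0,0,0,0,0,0,0,0,0,0,0,0,0,0,0,0,0,0,0,0,0,0,0,0,0,0,0,0,0,0], jaw=-1, newtons=40)

```text
clock: 8.3
position: [0.4959, -0.3487, 0.0151]
ee_rot: [-0.001, 0.983, -0.185, -0.001]
contact_force: [0.8, -0.0, 5.6]
width: 0.0595
```

apply_moves(commands=[0,0,-0.3,0,0,0,0,0,-0.6,0,0,0,0,0,-0.7,0,0,0,0,0,-0.7,0,0,0,0,0,-0.5,0,0,0,0,0,-0.2,0,0,0,0,0,0,0,0,0])

```text
clock: 9.0
position: [0.4955, -0.3485, 0.1048]
ee_rot: [-0.001, 0.983, -0.185, -0.001]
contact_force: [-0.2, -0.6, -3.7]
width: 0.0595
```

Run:
```python
from h import *
import pickle
need([.4503,-.1038,.12],[.9986,.0525]); 
d=grab('wrist','9.png'); pickle.dump(d,open('w5.pkl','wb')); s=manip.get_state(); print(s['width'],s['contact_force'])
```

```text
pos [ 0.4955 -0.3485  0.1048] shift units [-4.37 -7.05 -0.48]
turn units [-0.01  0.02 -2.83]
turn units [ 0.02  0.02 18.11]
0.05932518862609025 [-0.46449843  0.17540281 -3.1660626 ]
```

View pics/9.png

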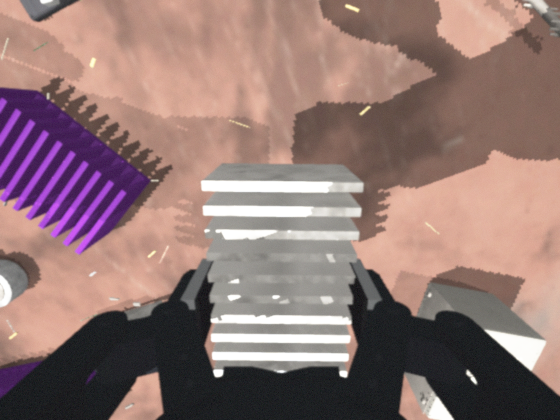

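Picture 8: the sink is held square in the jaws. Its front top edge runs from (202,182) to (362,182).

Run:
```python
from h import *
import pickle
d=pickle.load(open('w5.pkl','rb')); T=pose()
for q in[(202,181),(362,181)]: print((np.linalg.inv(T)@np.r_[onz(d,*q,.1048+.027),1]).round(4))
```

```text
[-0.0294 -0.0501 -0.0276  1.    ]
[ 0.0307 -0.0501 -0.0278  1.    ]
```

apply_moves(commands=[-0.3,-0.48,0,0,0,0,-0.48,-0.78,0,0,0,0,-0.48,-0.78,0,0,0,0,-0.48,-0.78,0,0,0,0,-0.48,-0.78,0,0,0,0,-0.48,-0.78,0,0,0,0,-0.48,-0.78,0,0,0,0,-0.48,-0.78,0,0,0,0,-0.48,-0.78,0,0,0,0,-0.23,-0.33,0,0,0,0,0,0,0,0,0,-0.7,0,0,0,0,0,-0.7,0,0,0,0,0,-0.7,0,0,0,0,0,-0.73,0,0,0,0,0,0,0,0,0,0,0,0,0,0,0,0,0,0])

```text
clock: 10.75
position: [0.4503, -0.1038, 0.1051]
ee_rot: [-0.001, 1.0, 0.025, -0.001]
contact_force: [0.3, 0.2, -4.3]
width: 0.0591
```

Run:
```python
from h import *
import pickle
need([.4503,-.1038,.025],[.9986,.0525])
d=grab('wrist','10.png'); pickle.dump(d,open('w6.pkl','wb')); print(manip.get_state()['width'])
```

```text
pos [ 0.4503 -0.1038  0.1051] shift units [0.01 0.01 2.67]
turn units [-0.02  0.02 -0.01]
turn units [ 0.03  0.03 20.93]
0.05922379685193599
```

View pics/10.png

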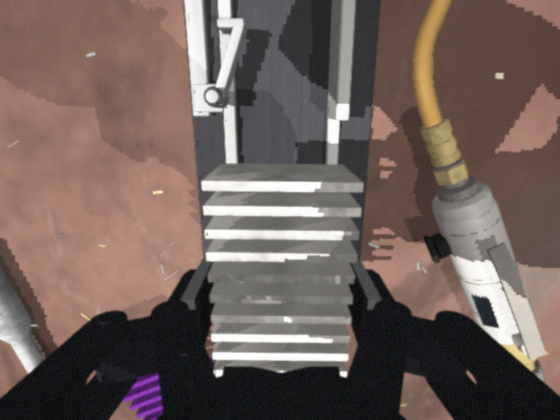

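Picture 9: the sink (centre column 282) lines up with the guide walls, whose inner edges at 238 and 327 give a mid column of 282.5. The catch is at (228,60). I'll lower it.

apply_moves(commands=[0,0,0.4,-0.02,0.02,0,0,0,0.6,0,0,0,0,0,0.6,0,0,0,0,0,0.4,0,0,0,0,0,0.3,0,0,0,0,0,0.2,0,0,0,0,0,0.1,0,0,0,0,0,0.05,0,0,0,0,0,0,0,0,0,0,0,0,0,0,0])

```text
clock: 11.8
position: [0.451, -0.104, 0.0262]
ee_rot: [0.0, 1.0, 0.026, 0.001]
contact_force: [0.3, -0.2, -3.0]
width: 0.0593
```

apply_moves(commands=[-0.01,0,0.04,0,0,0,0,0,0.04,0,0,0,0,0,0,0,0,0,0,0,0,0,0,0])

```text
clock: 12.2
position: [0.4503, -0.1039, 0.0235]
ee_rot: [0.0, 1.0, 0.026, 0.0]
contact_force: [0.2, 0.2, -3.5]
width: 0.059
```

apply_moves(commands=[0,0,0.03,0,0,0,0,0,0,0,0,0,0,0,0,0,0,0])

```text
clock: 12.5
position: [0.4504, -0.104, 0.0231]
ee_rot: [0.0, 1.0, 0.026, 0.001]
contact_force: [-2.6, 0.4, 6.2]
width: 0.0589
```

apply_moves(commands=[0,0,0,0,0,0,0,0,0,0,0,0,0,0,0,0,0,0,0,0,0,0,0,0,0,0,0,0,0,0,0,0,0,0,0,0], jaw=1)

```text
clock: 13.1
position: [0.4503, -0.1039, 0.0225]
ee_rot: [0.0, 1.0, 0.026, 0.0]
contact_force: [-0.0, -0.4, -0.1]
width: 0.0856
```

apply_moves(commands=[0,0,-0.3,0,0,0,0,0,-0.8,0,0,0,0,0,-0.8,0,0,0,0,0,-0.8,0,0,0,0,0,-0.5,0,0,0,0,0.5,0,0,0,0,0,1,0,0,0,0,0,1,0,0,0,0,0,1,0,0,0,0,0,0.5,0,0,0,0,0,0,0,0,0,0,0,0,0,0,0,0], jaw=-1)

```text
clock: 14.3
position: [0.4557, -0.2231, 0.118]
ee_rot: [-0.001, 1.0, 0.025, -0.0]
contact_force: [-0.7, 0.4, -0.5]
width: 0.0
```

Run:
```python
from h import *
import pickle
O=np.array([.4435,.026]); ex=np.array([-.0525,.9986])
p=O-.205*ex; need([*p,.028],[.9986,.0525]); print(manip.get_state()['contact_force'],manip.get_state()['width'])
d=grab('wrist','11.png'); pickle.dump(d,open('w7.pkl','wb'))
```

```text
pos [ 0.4557 -0.2231  0.118 ] shift units [ 0.03 -1.48  3.  ]
turn units [-0.01  0.   -0.01]
turn units [1.000e-02 1.000e-02 2.093e+01]
[-0.71023727  0.35176615 -0.54635394] 2.436856447172331e-05
```

View pics/11.png

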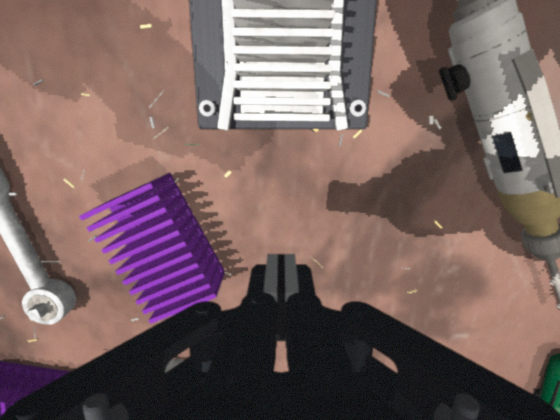

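Picture 10: the sink lies in the mouth between the guide walls, with its rear edge at row ~120, and the fingers are shut. I'll descend behind it.

apply_moves(commands=[0.01,-0.5,0,0,0,0,0.01,-0.7,0,0,0,0,0.01,-0.4,0,0,0,0,0,0,0.5,0,0,0,0,0,0.7,0,0,0,0,0,0.8,0,0,0,0,0,0.7,0,0,0,0,0,0.4,0,0,0,0,0,0.2,0,0,0,0,0,0,0,0,0,0,0,0,0,0,0,0,0,0,0,0,0])

```text
clock: 15.55
position: [0.4556, -0.1759, 0.0204]
ee_rot: [0.001, 1.0, 0.026, 0.001]
contact_force: [0.2, -0.6, 0.2]
width: -0.0001
```

```bash
cat >> h.py <<'E'
def fx():
    O=np.array([.4435,.026]); ex=np.array([-.0525,.9986]); ey=np.array([-.9986,-.0525]); s=manip.get_state(); p=np.array(s['position']); f=np.array(s['contact_force'])[:2]
    print('fix x %.4f y %.4f z %.4f'%(ex@(p[:2]-O),ey@(p[:2]-O),p[2]),'push %.2f side %.2f'%(-f@ex,f@ey))
E
python3 - <<'E'
from h import *
fx()
O=np.array([.4435,.026]); ex=np.array([-.0525,.9986]); need([*(O-.1*ex),.019],[.9986,.0525])
E
```

```text
fix x -0.2023 y -0.0015 z 0.0204 push 0.56 side -0.13
pos [ 0.4556 -0.1759  0.0204] shift units [-0.05 -3.41  0.04]
turn units [ 0.01 -0.02 -0.  ]
turn units [-3.000e-02 -2.000e-02  2.094e+01]
```

apply_moves(commands=[-0.05,-0.15,0.04,0,0,0,0,-0.15,0,0,0,0,0,-0.15,0,0,0,0,0,-0.15,0,0,0,0,0,-0.15,0,0,0,0,0,-0.15,0,0,0,0,0,-0.15,0,0,0,0,0,-0.15,0,0,0,0,0,-0.15,0,0,0,0,0,-0.15,0,0,0,0])

```text
clock: 16.55
position: [0.4514, -0.1309, 0.0186]
ee_rot: [0.001, 1.0, 0.026, 0.001]
contact_force: [0.1, -5.0, 2.9]
width: -0.0001
```

```bash
python3 -c "
from h import *
fx()"
```

```text
fix x -0.1571 y 0.0003 z 0.0186 push 4.95 side 0.13
```

apply_moves(commands=[0,-0.12,0,0,0,0,0,-0.12,0,0,0,0,0,-0.12,0,0,0,0,0,-0.12,0,0,0,0])

```text
clock: 16.95
position: [0.4504, -0.1163, 0.0184]
ee_rot: [0.0, 1.0, 0.026, 0.001]
contact_force: [0.5, -3.2, 2.6]
width: -0.0005
```

```bash
python3 -c "
from h import *
fx()"
```

```text
fix x -0.1425 y 0.0006 z 0.0184 push 3.22 side -0.35
```

apply_moves(commands=[0,-0.1,0,0,0,0,0,-0.1,0,0,0,0,0,-0.1,0,0,0,0])

```text
clock: 17.25
position: [0.4501, -0.1075, 0.0183]
ee_rot: [0.0, 1.0, 0.026, 0.001]
contact_force: [0.5, -4.6, 2.9]
width: 0.0001
```

apply_moves(commands=[0,-0.1,0,0,0,0,0,-0.1,0,0,0,0,0,-0.1,0,0,0,0])

```text
clock: 17.55
position: [0.451, -0.1001, 0.0186]
ee_rot: [0.002, 1.0, 0.027, 0.002]
contact_force: [1.6, -10.1, -0.1]
width: -0.0003
```

apply_moves(commands=[0,-0.1,0,0,0,0,0,-0.1,0,0,0,0,0,-0.1,0,0,0,0])

```text
clock: 17.85
position: [0.4501, -0.0909, 0.0184]
ee_rot: [0.002, 1.0, 0.026, 0.001]
contact_force: [3.2, -10.2, -0.0]
width: -0.0001
```

apply_moves(commands=[-0.01,-0.1,0,0,0,0,0,-0.1,0,0,0,0,0,-0.1,0,0,0,0])

```text
clock: 18.15
position: [0.4489, -0.0816, 0.0184]
ee_rot: [0.001, 1.0, 0.026, 0.001]
contact_force: [0.4, -8.1, 0.3]
width: -0.0
```

apply_moves(commands=[0,-0.1,0,0,0,0,0,-0.1,0,0,0,0,0,-0.1,0,0,0,0])

```text
clock: 18.45
position: [0.4486, -0.0725, 0.0184]
ee_rot: [0.001, 1.0, 0.026, 0.001]
contact_force: [2.4, -7.2, 0.7]
width: 0.0001
```

apply_moves(commands=[0,-0.1,0,0,0,0,0,-0.1,0,0,0,0,0,-0.1,0,0,0,0])

```text
clock: 18.75
position: [0.4484, -0.0634, 0.0184]
ee_rot: [0.001, 1.0, 0.026, 0.002]
contact_force: [2.7, -7.2, -0.7]
width: -0.0001
```

apply_moves(commands=[0,-0.1,0,0,0,0,0,-0.1,0,0,0,0,0,-0.1,0,0,0,0])

```text
clock: 19.05
position: [0.4481, -0.0543, 0.0184]
ee_rot: [0.001, 1.0, 0.026, 0.002]
contact_force: [2.4, -6.7, -1.4]
width: 0.0
```

apply_moves(commands=[0,-0.1,0,0,0,0,0,-0.1,0,0,0,0,0,-0.1,0,0,0,0,0,-0.1,0,0,0,0,0,-0.1,0,0,0,0])

```text
clock: 19.55
position: [0.4478, -0.0391, 0.0184]
ee_rot: [0.001, 1.0, 0.026, 0.002]
contact_force: [4.3, -5.8, -0.1]
width: -0.0
```

apply_moves(commands=[0,-0.1,0,0,0,0,0,-0.1,0,0,0,0,0,-0.1,0,0,0,0,0,-0.1,0,0,0,0,0,-0.1,0,0,0,0])

```text
clock: 20.05
position: [0.4473, -0.0241, 0.0185]
ee_rot: [0.001, 1.0, 0.026, 0.002]
contact_force: [4.2, -5.7, -0.3]
width: -0.0002
```

apply_moves(commands=[0,-0.1,0,0,0,0,0,-0.1,0,0,0,0,0,-0.1,0,0,0,0])

```text
clock: 20.35
position: [0.4468, -0.0151, 0.0185]
ee_rot: [0.001, 1.0, 0.026, 0.002]
contact_force: [4.2, -5.9, -0.3]
width: 0.0
```

apply_moves(commands=[0,-0.08,0,0,0,0,0,-0.08,0,0,0,0,0,-0.08,0,0,0,0])

```text
clock: 20.65
position: [0.4464, -0.0079, 0.0185]
ee_rot: [0.001, 1.0, 0.026, 0.002]
contact_force: [4.5, -5.4, 1.1]
width: -0.0002
```

apply_moves(commands=[0,-0.08,0,0,0,0,0,-0.08,0,0,0,0])

```text
clock: 20.85
position: [0.4462, -0.0031, 0.0185]
ee_rot: [0.001, 1.0, 0.026, 0.002]
contact_force: [4.4, -5.7, 0.9]
width: -0.0002
```

apply_moves(commands=[0,-0.05,0,0,0,0,0,-0.05,0,0,0,0])

```text
clock: 21.05
position: [0.446, -0.0002, 0.0185]
ee_rot: [0.001, 1.0, 0.026, 0.002]
contact_force: [4.8, -6.1, 0.5]
width: -0.0005
```

apply_moves(commands=[0,-0.05,0,0,0,0,0,-0.05,0,0,0,0])

```text
clock: 21.25
position: [0.4458, 0.0023, 0.0185]
ee_rot: [0.001, 1.0, 0.026, 0.002]
contact_force: [4.7, -7.7, 0.1]
width: 0.0001
```

apply_moves(commands=[0,-0.04,0,0,0,0,0,-0.04,0,0,0,0])

```text
clock: 21.45
position: [0.4457, 0.0046, 0.0186]
ee_rot: [0.001, 1.0, 0.027, 0.002]
contact_force: [3.6, -8.9, 0.5]
width: 0.0002
```

apply_moves(commands=[0,-0.04,0,0,0,0,0,-0.04,0,0,0,0])

```text
clock: 21.65
position: [0.4456, 0.0068, 0.0186]
ee_rot: [0.002, 1.0, 0.027, 0.002]
contact_force: [4.1, -10.0, 0.9]
width: 0.0002
```

apply_moves(commands=[0,-0.04,0,0,0,0,0,-0.04,0,0,0,0])

```text
clock: 21.85
position: [0.4455, 0.0091, 0.0186]
ee_rot: [0.002, 1.0, 0.027, 0.002]
contact_force: [3.6, -10.2, -0.2]
width: -0.0002
```

apply_moves(commands=[0,-0.04,0,0,0,0])

```text
clock: 21.95
position: [0.4454, 0.0104, 0.0186]
ee_rot: [0.002, 1.0, 0.027, 0.002]
contact_force: [3.7, -9.5, -0.4]
width: 0.0
```

apply_moves(commands=[0,-0.04,0,0,0,0])

```text
clock: 22.05
position: [0.4454, 0.0116, 0.0186]
ee_rot: [0.002, 1.0, 0.027, 0.002]
contact_force: [3.6, -10.5, 0.3]
width: 0.0001
```

apply_moves(commands=[0,-0.04,0,0,0,0])

```text
clock: 22.15
position: [0.4453, 0.0127, 0.0186]
ee_rot: [0.002, 1.0, 0.027, 0.002]
contact_force: [4.5, -9.8, -0.3]
width: -0.0001
```

apply_moves(commands=[0,-0.04,0,0,0,0])

```text
clock: 22.25
position: [0.4452, 0.014, 0.0186]
ee_rot: [0.002, 1.0, 0.027, 0.002]
contact_force: [4.2, -9.7, 0.1]
width: -0.0001
```

apply_moves(commands=[0,-0.04,0,0,0,0])

```text
clock: 22.35
position: [0.4443, 0.0154, 0.0185]
ee_rot: [0.001, 1.0, 0.027, 0.001]
contact_force: [2.4, -7.6, 2.9]
width: -0.0002
```

apply_moves(commands=[0,0,0,0,0,0,0,0,0,0,0,0])

```text
clock: 22.55
position: [0.4442, 0.0156, 0.0185]
ee_rot: [0.001, 1.0, 0.026, 0.001]
contact_force: [3.1, -8.6, 3.3]
width: 0.0
```

Run:
```python
from h import *
fx(); d=grab('wrist','12.png'); im=cv2.imread('pics/12.png')
cv2.imwrite('pics/12c.png',cv2.resize(im[60:360,150:410],None,fx=2,fy=2,interpolation=cv2.INTER_CUBIC)[:600])
```

```text
fix x -0.0104 y -0.0002 z 0.0185 push 8.72 side -2.65
```

View pics/12c.png

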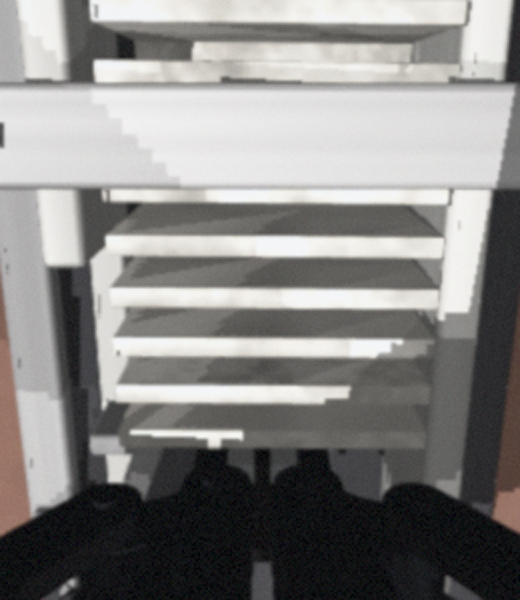

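Picture 11: the sink is under the strap with its rear face just ahead of the fingers, and the catch end shows at (105,430). The push fell from 9.7 to about 8 N, the side force dropped, and the tool shifted 1 mm towards the catch side. That looks like the click. I'll add a small margin inside the 7 mm of soft travel, then back off and see whether the sink follows.

apply_moves(commands=[0,-0.03,0,0,0,0,0,-0.03,0,0,0,0,0,0,0,0,0,0])

```text
clock: 22.9
position: [0.4439, 0.0172, 0.0185]
ee_rot: [0.001, 1.0, 0.027, 0.001]
contact_force: [1.3, -7.9, 3.1]
width: 0.0001
```

apply_moves(commands=[0,0.08,0,0,0,0,0,0.08,0,0,0,0,0,0,0,0,0,0])

```text
clock: 23.2
position: [0.4428, 0.0135, 0.0181]
ee_rot: [0.0, 1.0, 0.026, -0.0]
contact_force: [0.9, -3.0, -0.3]
width: 0.0003
```

apply_moves(commands=[0,0.05,0,0,0,0,0,0.05,0,0,0,0,0,0,0,0,0,0])

```text
clock: 23.5
position: [0.4422, 0.0109, 0.0179]
ee_rot: [-0.0, 1.0, 0.026, -0.001]
contact_force: [-0.5, 0.8, -0.4]
width: -0.0002
```

apply_moves(commands=[0,0.1,0,0,0,0,0,0.1,0,0,0,0,0,0.1,0,0,0,0,0,0,0,0,0,0])

```text
clock: 23.9
position: [0.4439, 0.0011, 0.0183]
ee_rot: [0.0, 1.0, 0.026, 0.0]
contact_force: [0.4, -0.0, -0.6]
width: -0.0001
```

apply_moves(commands=[0,0.4,0,0,0,0,0,0.6,0,0,0,0,0,0.4,-0.3,0,0,0,0,0,-0.8,0,0,0,0,0,-1,0,0,0,0,0,-1,0,0,0,0,0,-0.8,0,0,0,0,0,-0.4,0,0,0,0,0,0,0,0,0,0,0,0,0,0,0])

```text
clock: 24.9
position: [0.4457, -0.0407, 0.1474]
ee_rot: [0.0, 1.0, 0.026, 0.001]
contact_force: [-0.1, -0.6, 0.1]
width: 0.0001
```

Run:
```python
from h import *
import pickle
fx(); d=grab('wrist','13.png'); pickle.dump(d,open('w8.pkl','wb')); im=cv2.imread('pics/13.png')
cv2.imwrite('pics/13c.png',cv2.resize(im[40:340,140:440],None,fx=2,fy=2,interpolation=cv2.INTER_CUBIC)); print(manip.get_state()['clock'])
```

```text
fix x -0.0668 y 0.0013 z 0.1474 push 0.58 side 0.14
24.95
```

View pics/13c.png

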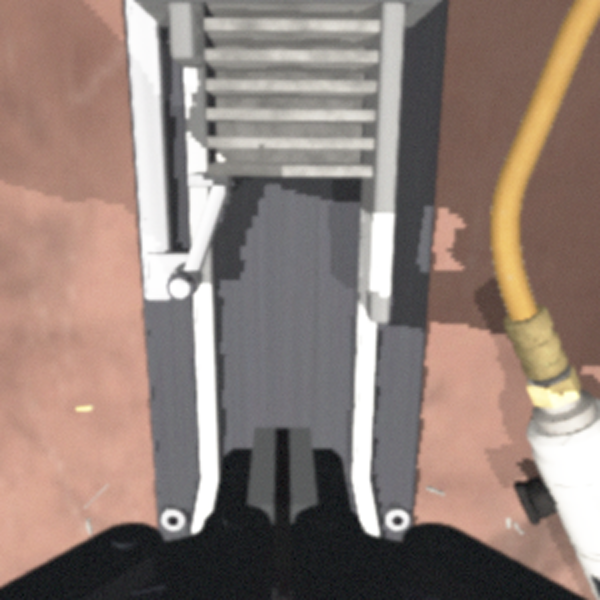

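Picture 12: the catch arm runs from its pin at (180,285) to its tip at (222,182). It reaches into the channel right behind the sink's rear edge at row ~172, so it has snapped shut. The robot is touching nothing.

```bash
python3 -c "
from h import *
print(manip.sign_off())"
```

```text
the job is handed in; nothing more can be done
None
```

The larger heat sink is in the fixture, held between the shut catch and the sprung end plate, and I've handed the job in at about 25 s of the 72 s allowed.

**What I did:** I picked out the bare aluminium sink from the purple look-alikes and the small sink. I gripped it across its 60 mm width at 40 N, laid it in the mouth, and pushed it in with shut fingers. The highest push I read was about 10.5 N, though forces were only read at the end of each short move.

**Checks that agreed:**
- **Click:** the push fell from 9.7 to 7.6 N and the side force eased. I went about 2 mm further, within the 7 mm of soft travel.
- **Backing off:** the force dropped to zero within about 6 mm, so the sink stayed put instead of following the fingers.
- **Last picture:** the catch tip stands in the channel right behind the sink's rear face, and the gripper is clear of everything.

**Checks that were weak or disagreed:**
- The drop in force was at the low end of the 2–6 N expected, and it read 8.6 N again once the arm settled. The back-off and the last picture are the firmer evidence.
- The picture taken at the click did not clearly show the catch shut.
- The sink's height from two views came out at 44–45 mm against the stated 42 mm, within calibration error.
- My first automatic outline of the sink in the overhead view caught only its sunlit part, so I read those corners by hand.
- I moved nothing near the small heat sink or the can, but did not photograph them again at the end.

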